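# Dock a work lamp under the cart rail

## Robot

A 7-joint arm with a two-finger parallel gripper is mounted at the origin on the work surface. World frame = base frame: x ahead of the robot, y to its left, z up, the work surface at z = 0. Lengths are in m, angles in rad, forces in N, time in s.
With the tool pointing down it reaches from about 0.425 to 0.925 m from the base axis. Payload 6.8 kg.
Tool frame: the origin (TCP) lies midway between the tips of the shut fingers; the grasp point (between the pads) lies 19 mm behind it; z points along the fingers, y is the line along which they close (so a half turn about z gives the same grasp; the last joint's range is limited). The gripper opens to 85 mm and grips with 20 to 120 N. Pads are 22 mm wide; open, the fingers measure 114 mm over their backs; the gripper's body (76 mm by 85 mm) begins 54 mm behind the grasp point. The pads swing forward as they close: fully open they stand 13 mm farther back than shut.
Start: joints at [-0.108, 0.477, 0.022, 1.555, -0.011, 1.109, -0.083], TCP at [0.675, 0, 0.231] pointing down, gripper open.
Joint ranges: [-2.96, 2.96], [-0.34, 2.1], [-1.41, 1.46], [0.24, 2.44], [-1.37, 4.51], [0.17, 1.92], [-2.96, 2.96]. Speed limits (rad/s): [2.39, 2.39, 3.14, 3.14, 3.14, 3.14, 3.14].

## Interface

Orientations are given as a rotation vector (axis times angle).
In Python, from bench import r gives the robot as it stands. The module is installed in compiled form; this text tells all that it offers.
- The arm moves only by the tool apply_moves, never from a script. Its argument "rows" is a list of rows, each a list of 6 numbers: the shift along the tool's x, y, z scaled (see below), then the turn, a rotation vector about the tool's x, y, z scaled (see below). A call has 1 to 5 rows; each row is the pose to reach, as a shift and turn from the pose commanded when the call began, along the tool's axes at that moment; what a row does not reach only later rows make up. The controller multiplies each number of a shift by 0.25 m and each number of a turn by 90 degrees. A row lasts 1/8 s, in which the tool goes at most 62.5 mm and 10.7 degrees, less where a joint would pass 70% of its speed; a pose out of reach is approached as far as the arm can. A call with a number of a shift or a turn outside -1 to 1 is refused whole. A call with a gripper value outside its range is refused whole. "claw" is the opening, from 0 (shut) to 1 (fully open), set as the call begins (left out, the last holds). The fingers move at their own pace and stop on an object; "newtons" is the grip in N (left out, the last holds). Time passes only in rows, so rows that repeat a pose let the fingers close. It gives the time, the measured TCP pose, the force, the opening and the grip force at its end, in the units of the state.
- r.get_obs(): the state, without advancing time (a new reading comes with each control period).
- r.grab_frame(name): name is "scene" or "side" or "wrist"; returns a dict with "pixels" (384x512x3 uint8, red, green, blue), "intrinsics" (3x3 intrinsics, pixels), "dist" ([k1, k2, p1, p2, k3] as OpenCV has them; the pictures are not rectified), "eye" and "attitude" of the camera in the world. Camera axes: x right, y up, looking along -z (the intrinsics and any distortion apply to the point x, -y, -z); pixel columns grow to the right and rows downward; lengths in m; the calibration is good to about 2 mm. A picture is of the moment at which its call begins. There is no depth.
- r.hand_in(): hands the job in; it is judged then, once.
Trained networks look in a picture, given as the dict that the camera call returned (one of the last four; its "shot" number tells which), for a name from the list of things; names that differ only in an ending like _2 or _b are one class to them, and where a whole thing is asked for, a point or a joint stands for the part that bears it (a point fixed in the world has none). Each returns a list of dicts, best first, with "conf" (0 to 1); they miss things now and then, are a little off and sometimes report something else, mostly with a low value. They report only what shows in the picture. A call takes as long as a camera call.
- r.search_frame(picture, thing): "rect" ([left, top, width, height] in pixels, round what is visible of it).
- r.outline_of(picture, thing): "pixels" (384x512 bool, what is visible of it) and "rect" ([left, top, width, height] in pixels, round what is visible of it).
- r.landmark_of(picture, thing): "point" ([column, row] in pixels: a listed point, or the origin of a listed thing).
The state is a dict: "clock": time; "joints": joint angles; "qvel": joint speeds; "tau": joint torques, N m; "tcp_pos": TCP position; "orientation": TCP orientation; "contact_force": force on the tool from outside, world axes, zero at the start; "moment": the same for the moment, N m; "grip_width": finger opening in m; "gripper_force": force on a finger pad.
Only numpy, scipy, OpenCV 4.12 (cv2) and the standard library are available. Lean on these libraries where they do the work, as an engineer would, in place of code of your own. Each camera call takes 0.05 s, during which the arm holds its last target. There are 200 camera calls.

## Task

Put the tubular work lamp that stands loose on the deck back on charge in the one empty dock: bring its foot into the dock's cup at a tilt, because the cart rail runs right over the cup, then straighten it until it clicks into the dock's spring clip and stands upright on the floor of the cup. Do not tip the lamp over, and leave the two docked lamps, the spray bottle and the tool tray where they are.

Things in the scene. Friction and masses are not known exactly. Their poses are not given: they have to be found in the camera images.
- lamp_mid (a point): the loose work lamp, standing upright on the deck at the start: a cylinder 190 mm tall, 36 mm in diameter (from 128 to 178 mm above the foot the clear lens, 34 mm; black cap above, grey collar and black rubber handle below), 170 to 340 g, the same all round. This point is on its axis half-way up, 95 mm above the flat foot; z is its axis, towards the cap
- lamp_foot (a point): the centre of the flat underside of the loose lamp; z is the lamp's axis, towards the cap. The battery makes the foot end heavy (centre of mass 70 mm above the foot): held near the cap with a light grip and tilted, the lamp swings between the fingers, so hold it firmly; it stands any grip
- dock_floor (a point): centre of the cup's floor in the empty dock, 11 mm above the deck. x points from the dock's open front to its back, y along the rail, z up; the lamp goes in from the front (-x). Dock foot plate 80 mm along y, reaching 44 mm to the front; a steel upright strip 26 mm wide stands 37 mm behind the cup's axis
- dock_mouth (a point): centre of the cup's mouth, 45 mm above its floor, same axes. The cup is a vertical, slightly conical bore: 38 mm in diameter at the floor, 55 mm at the mouth, 66 mm outside at the rim. A lamp let go with its foot deep in the cup and its head to the front stays leaning 12 to 25 degrees, on the front rim or the clip's lips
- dock_rail (a point): point on the axis of the yellow rail over the cup, 217 mm above the cup's floor and 4 mm behind the cup's axis. The rail runs along y, 26 mm in diameter, 31 mm where the dock's clamp grips it over the cup: 11 mm of headroom over a docked lamp. It ends in posts 300 mm to either side of the middle dock
- dock_clip (a point): centre of the empty dock's spring clip, on the cup's axis 115 mm above the cup's floor: two sprung steel jaws 16 mm high, open to the front, their flared lips 18 mm to the front of the axis and 28 mm to either side. It takes the lamp's collar: a lamp pressed at its lens towards +x snaps in with roughly 6 to 10 N, then stops against the clip's block
- lamp_b_mid (a point): another lamp of the same kind, already upright in a dock of the same kind; the point is half-way up. The three docks stand in a row on the rail 110 mm apart; which one is empty varies
- lamp_c_mid (a point): the other docked lamp, half-way up
- bottle_mid (a point): spray bottle standing on the deck, 220 mm tall, 76 mm in diameter; the point is on its axis 110 mm up
- tray: open red tool tray 190 x 260 x 50 mm on the deck; origin at the centre of its underside

How it is judged:
On the way:
1. the lamp's foot is in the cup of the empty dock, more than 12 mm below the rim, with the lamp still leaning by more than 5 degrees (z of lamp_foot in the frame of dock_floor below 0.033 m and horizontal distance between lamp_foot and dock_floor below 0.02 m and angle between lamp_foot's own z axis and vertical above 0.09 rad), for 0.1 s.
At the end, for the whole second after the job is handed in: The loose lamp stands in the empty dock: foot within 6 mm of the cup's axis and 4 mm of its floor, middle within 5 mm of the clip's centre, upright within 3.4 degrees, at rest and let go; the two docked lamps have not moved more than 12 mm, the bottle and the tray not more than 30 mm (horizontal distance between lamp_foot and dock_floor below 0.006 m and z of lamp_foot in the frame of dock_floor below 0.004 m and horizontal distance between lamp_mid and dock_clip below 0.005 m and angle between lamp_foot's own z axis and vertical below 0.06 rad and linear speed of lamp below 0.02 m/s and distance of each of lamp_b_mid, lamp_c_mid from where it was at the start of the episode below 0.012 m and distance of each of bottle_mid, tray from where it was at the start of the episode below 0.03 m); the robot touches nothing.
It fails at once if the loose lamp is tipped over (more than 65 degrees from upright) (angle between lamp_foot's own z axis and vertical above 1.13 rad).
It fails at once if a docked lamp is knocked out of place (more than 20 mm) (distance of any of lamp_b_mid, lamp_c_mid from where it was at the start of the episode above 0.02 m).
It fails at once if the spray bottle or the tray is knocked away (more than 40 mm) (distance of any of bottle_mid, tray from where it was at the start of the episode above 0.04 m).
It also fails if it takes over 48 s, if anything falls off the work surface, if the arm or the gripper's body presses on something with over 40 N, if the wrist force passes 120 N, or if a joint passes its speed limit or range.

## Working session

There is one attempt and no reset: what is moved stays moved. The work goes in short steps, Python scripts to look and compute and a tool call to move; the robot and the scene stay as the last step left them, time stands still between calls to the robot, and variables do not carry over. Pictures are saved under pics/ and viewed, at most 10 in all, crops included, and the job is handed in when it is done.

Besides the shell and the picture viewer there is one more tool, called after "Call:" by a JSON object that holds its "op" and its "data", one argument or row to a line. apply_moves: Moves the arm, as the interface text tells. Its arguments: {"type":"object","properties":{"rows":{"type":"array","items":{"type":"array","items":{"type":"number"}}},"claw":{"type":"number"},"newtons":{"type":"number"}},"required":["rows"]}

```bash
mkdir -p pics
cat > h.py <<'E'
import numpy as np, cv2
from scipy.spatial.transform import Rotation as R
from bench import r
def rot(a):
    a=np.array(a,float)
    return a if a.shape==(3,3) else (R.from_rotvec(a).as_matrix() if a.size==3 else R.from_quat(a).as_matrix())
def ray(f,p):
    u=cv2.undistortPoints(np.array([[p]],float),np.array(f['intrinsics'],float),np.array(f['dist'],float))[0,0]
    d=rot(f['attitude'])@np.array([u[0],-u[1],-1]); return np.array(f['eye'],float),d/np.linalg.norm(d)
def proj(f,X):
    c=rot(f['attitude']).T@(np.array(X,float)-np.array(f['eye']));c=c*[1,-1,-1]
    return cv2.projectPoints(c.reshape(1,1,3),np.zeros(3),np.zeros(3),np.array(f['intrinsics'],float),np.array(f['dist'],float))[0].ravel()
def tri(rs):
    A=sum(np.eye(3)-np.outer(d,d) for o,d in rs);b=sum((np.eye(3)-np.outer(d,d))@o for o,d in rs)
    X=np.linalg.solve(A,b);return X,[np.linalg.norm(np.cross(X-o,d)) for o,d in rs]
def atz(f,p,z):
    o,d=ray(f,p);return o+d*(z-o[2])/d[2]
def save(f,n): cv2.imwrite('pics/'+n,f['pixels'][:,:,::-1])
E
cat > a.py <<'E'
from h import *
np.set_printoptions(precision=3,suppress=True)
F={n:r.grab_frame(n) for n in('scene','side','wrist')}
for n,f in F.items(): print(n,f['eye'],f['attitude'])
for t in 'lamp_mid lamp_foot dock_floor dock_mouth dock_rail dock_clip bottle_mid tray'.split():
    for n,f in F.items():
        for q in r.landmark_of(f,t)[:4]: print(t,n,np.round(q['point'],1),round(q['conf'],2))
im=np.hstack([F['scene']['pixels'],F['side']['pixels']])
save(F['scene'],'s0.png');save(F['side'],'d0.png')
print(r.get_obs())
E
python3 a.py
```

```text
scene [1.237 0.992 0.961] [0.389 1.201 2.26 ]
side [ 0.018 -0.727  1.213] [ 0.697 -0.206 -0.575]
wrist [0.674 0.081 0.373] [-0.327  0.001  0.001]
lamp_mid scene [231.7 177.6] 0.92
lamp_mid side [273.  249.9] 0.83
lamp_mid wrist [ 88.6 300.5] 0.57
lamp_foot scene [233.9 179.1] 0.68
lamp_foot scene [234.5 204.3] 0.65
lamp_foot side [274.1 267.8] 0.81
lamp_foot wrist [121. 253.] 0.87
dock_floor scene [230.7 245.6] 0.64
dock_floor side [270.  205.6] 0.74
dock_mouth scene [231.5 232.3] 0.93
dock_mouth side [271.3 196.4] 0.72
dock_rail scene [230.7 187.7] 0.56
dock_rail side [273.2 158.7] 0.62
dock_rail wrist [179.6  92.9] 0.68
dock_clip scene [232.8 214.6] 0.87
dock_clip side [269.7 177.4] 0.58
bottle_mid scene [224.5 144. ] 0.92
bottle_mid side [287.6 310.5] 0.62
tray scene [351.4 277.1] 0.75
tray side [179.1 179.7] 0.63
{'clock': 1.35, 'joints': array([-0.108,  0.477,  0.022,  1.555, -0.011,  1.109, -0.083]), 'qvel': array([ 0.002, -0.001, -0.001, -0.   ,  0.001,  0.002,  0.001]), 'tau': array([ -0.   , -59.631,   1.606, -28.154,   0.012,   0.002,   0.   ]), 'tcp_pos': array([ 0.675, -0.   ,  0.231]), 'orientation': array([2.221, 2.221, 0.   ]), 'contact_force': array([ 0.044, -0.604, -0.064]), 'moment': array([-0.046,  0.022, -0.014]), 'gripper_force': 0.0, 'grip_width': 0.08534374262704855}
```

View pics/s0.png

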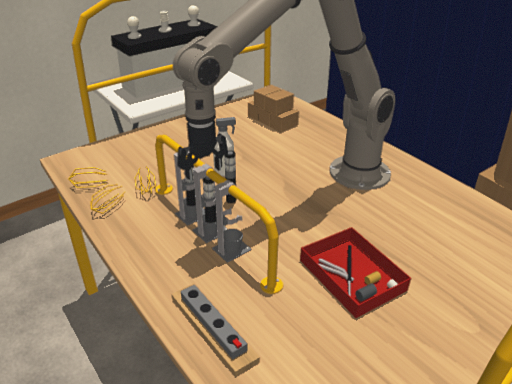

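View pics/d0.png

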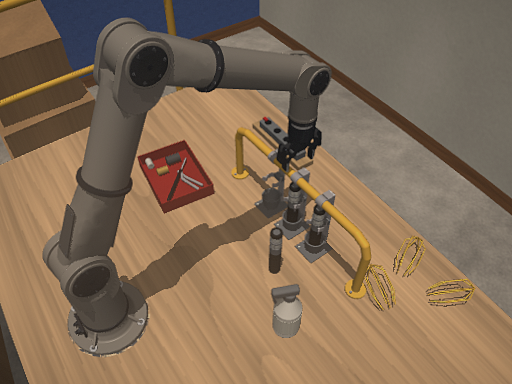

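```bash
cat > b.py <<'E'
from h import *
np.set_printoptions(precision=4,suppress=True)
F={n:r.grab_frame(n) for n in('scene','side')}
P={}
for t in 'lamp_mid lamp_foot dock_floor dock_mouth dock_rail dock_clip bottle_mid tray lamp_b_mid'.split():
    L=[[ray(f,q['point']) for q in r.landmark_of(f,t)[:3]] for f in F.values()]
    for a in L[0]:
        for b in L[1]:
            X,e=tri([a,b])
            if max(e)<.012: print(t,X,np.round(e,4))
E
python3 b.py
```

```text
lamp_mid [ 0.4964 -0.1392  0.1019] [0.0028 0.0028]
lamp_foot [ 0.4944 -0.1344 -0.0063] [0.0033 0.0033]
lamp_foot [ 0.5144 -0.1195 -0.044 ] [0.0029 0.0029]
dock_floor [0.6322 0.0662 0.002 ] [0.0011 0.0011]
dock_rail [0.6335 0.0758 0.2257] [0.0036 0.0036]
dock_clip [0.6438 0.0764 0.1333] [0.0038 0.0038]
bottle_mid [ 0.4071 -0.3165  0.1137] [0.0003 0.0003]
tray [ 0.4289  0.3738 -0.0042] [0.0032 0.0032]
lamp_b_mid [ 0.6368 -0.1456  0.1083] [0.0044 0.0044]
```

The scene view shows the empty dock at about (235,240), at the tray end of the rail; the two docked lamps are at about (187,195) and (209,205). The side view shows the empty dock at (272,200) and docked lamps at (293,215) and (318,230). The loose lamp stands in front of the rail at (274,250), and the bottle is at (287,312).

```bash
cat > c.py <<'E'
from h import *
np.set_printoptions(precision=4,suppress=True)
F={n:r.grab_frame(n) for n in('scene','side')}
s,d=F['scene'],F['side']
print('posts',atz(s,(272,287),0)[:2],atz(s,(166,189),0)[:2],atz(d,(240,175),0)[:2],atz(d,(356,290),0)[:2])
for t in ('lamp_b_mid','dock_floor','dock_mouth','dock_clip','dock_rail','lamp_foot','lamp_mid'):
    z={'lamp_b_mid':.106,'dock_floor':.011,'dock_mouth':.056,'dock_clip':.126,'dock_rail':.228,'lamp_foot':0,'lamp_mid':.095}[t]
    for n,f in F.items():
        for q in r.landmark_of(f,t)[:4]: print(t,n,np.round(q['point'],1),round(q['conf'],2),atz(f,q['point'],z)[:2])
for n,f in F.items():
    for q in r.outline_of(f,'lamp_mid')[:4]: print(n,q['rect'],q['conf'])
E
python3 c.py
```

```text
posts [0.638 0.271] [ 0.6474 -0.3315] [0.6297 0.2548] [ 0.6537 -0.3387]
lamp_b_mid scene [193.6 187.2] 0.57 [ 0.6355 -0.1423]
lamp_b_mid side [318.1 231.8] 0.63 [ 0.6392 -0.1596]
lamp_b_mid side [176.6 176.8] 0.29 [0.3984 0.2829]
dock_floor scene [233.1 246.2] 0.86 [0.6345 0.0767]
dock_floor side [270.7 206.5] 0.67 [0.6285 0.0634]
dock_mouth scene [231.6 238.6] 0.79 [0.6475 0.0896]
dock_mouth scene [230.6 201.5] 0.66 [ 0.5454 -0.0661]
dock_mouth side [271.9 199.7] 0.59 [0.6261 0.0553]
dock_clip scene [230.4 213.1] 0.79 [0.6316 0.063 ]
dock_clip scene [222.4 147.3] 0.63 [ 0.4369 -0.2757]
dock_clip side [272.1 174. ] 0.83 [0.6549 0.0969]
dock_clip side [318.3 230.7] 0.57 [ 0.6311 -0.1671]
dock_rail scene [233.6 189.1] 0.83 [0.6377 0.0918]
dock_rail side [272.4 160. ] 0.78 [0.6307 0.0667]
lamp_foot scene [231.4 200.5] 0.88 [ 0.4971 -0.1348]
lamp_foot side [274.2 271.7] 0.98 [ 0.4905 -0.146 ]
lamp_mid scene [234.9 176.4] 0.69 [ 0.4828 -0.1313]
lamp_mid scene [352.2 275.1] 0.68 [0.5057 0.433 ]
lamp_mid scene [221.2 145.7] 0.16 [ 0.4041 -0.3355]
lamp_mid side [275.  248.7] 0.78 [ 0.5019 -0.1292]
lamp_mid side [176.9 179.6] 0.36 [0.3969 0.2809]
scene [227.1, 152.2, 9.9, 49.6] 0.96
side [268.2, 225.8, 16.8, 48.1] 0.63
```

Call:
{"op": "apply_moves", "data": {
  "rows": [
    [0, 0, -0.2, 0, 0, 0.1],
    [0, 0, -0.2, 0, 0, 0.2],
    [0, 0, -0.2, 0, 0, 0.3],
    [0, 0, -0.2, 0, 0, 0.4],
    [0, 0, -0.2, 0, 0, 0.5]
  ],
  "claw": 1
}}

```text
clock: 3.88
tcp_pos: [0.675, 0.0001, 0.2813]
orientation: [-2.905, -1.195, -0.0]
contact_force: [-0.5, 0.4, -0.5]
grip_width: 0.0855
gripper_force: 0.0
```

Call:
{"op": "apply_moves", "data": {
  "rows": [
    [-0.13, -0.01, 0, 0, 0, 0.1],
    [-0.26, -0.03, 0, 0, 0, 0.2],
    [-0.38, -0.04, 0, 0, 0, 0.3],
    [-0.51, -0.06, 0, 0, 0, 0.4],
    [-0.64, -0.07, 0, 0, 0, 0.48]
  ]
}}

```text
clock: 4.5
tcp_pos: [0.5486, -0.1012, 0.2814]
orientation: [-3.141, -0.043, -0.0]
contact_force: [0.4, -0.1, 0.3]
grip_width: 0.0855
gripper_force: 0.0
```

Call:
{"op": "apply_moves", "data": {
  "rows": [
    [-0.1, 0, 0, 0, 0.1, 0],
    [-0.2, 0.05, 0, 0, 0.2, 0],
    [-0.3, 0.1, 0, 0, 0.3, 0],
    [-0.4, 0.1, 0, 0, 0.4, 0],
    [-0.5, 0.15, 0, 0, 0.5, 0]
  ]
}}

```text
clock: 5.12
tcp_pos: [0.4383, -0.1458, 0.3001]
orientation: [-2.909, -0.055, -1.116]
contact_force: [-19.6, 10.3, -19.5]
grip_width: 0.0852
gripper_force: 0.0
```

```bash
cat > d.py <<'E'
from h import *
np.set_printoptions(precision=4,suppress=True)
o=r.get_obs();print(o['clock'],o['joints'],o['tcp_pos']);T=rot(o['orientation']);print(T)
f=r.grab_frame('wrist');save(f,'w1.png')
for t,z in (('lamp_foot',0),('lamp_mid',.095),('dock_floor',.011)):
    for q in r.landmark_of(f,t)[:3]: print(t,q['point'],q['conf'],atz(f,q['point'],z)[:2])
for q in r.outline_of(f,'lamp_mid')[:2]: print(q['rect'],q['conf'])
E
python3 d.py
```

```text
5.125 [-0.1724 -0.3257  0.4529  2.4361 -0.3227  0.322  -0.9518] [ 0.4383 -0.1458  0.3001]
[[ 0.743   0.0419  0.668 ]
 [ 0.0237 -0.9991  0.0362]
 [ 0.6689 -0.0111 -0.7433]]
lamp_foot [253.7, 256.3] 0.86 [ 0.4956 -0.137 ]
lamp_mid [254.0, 240.3] 0.86 [ 0.4949 -0.1393]
dock_floor [126.5, 156.9] 0.82 [0.6396 0.0692]
[230.3, 196.0, 43.9, 73.6] 0.93
```

View pics/w1.png

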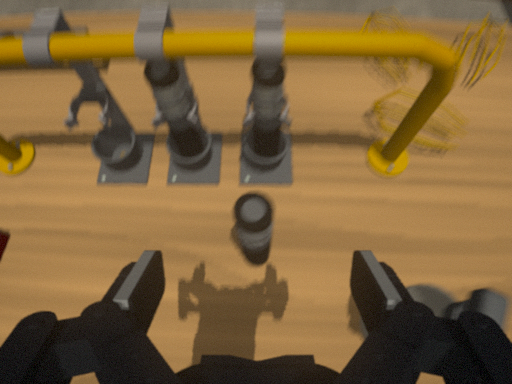

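Wrist view: the loose lamp's cap is at (252,207) and its foot at (254,256). The empty dock is at (120,150), and the bottle is at the lower right. The arm is near its joint limits here, so I'll fit the kinematics and plan reachable poses.

```bash
cat > k.py <<'E'
from h import *
import itertools
from scipy.optimize import least_squares
np.set_printoptions(precision=4,suppress=True)
o=r.get_obs()
q1=np.array([-0.108,0.477,0.022,1.555,-0.011,1.109,-0.083]);p1=np.array([.675,0,.231]);R1=rot([2.2214,2.2214,0])
D=[(q1,p1,R1),(np.array(o['joints']),np.array(o['tcp_pos']),rot(o['orientation']))]
E=lambda a,t:R.from_euler(a,t).as_matrix()
def Rs(q,s): 
    out=[np.eye(3)]
    for i,a in enumerate('zyzyzyz'): out.append(out[-1]@E(a,s[i]*q[i]))
    return out
best=None
for s in itertools.product([1,-1],repeat=4):
    sg=[1,1,s[0],s[1],s[2],s[3],1]
    for s7 in (1,-1):
        sg[6]=s7
        A=[Rs(q,sg)[7].T@Rm for q,p,Rm in D]
        e=np.linalg.norm(A[0]-A[1])
        if best is None or e<best[0]: best=(e,list(sg),A[0],A[1])
print(best)
sg=best[1]
A=[];b=[]
for q,p,Rm in D:
    X=Rs(q,sg);z=X[0][:,2]
    A.append(np.c_[z,X[3][:,2],X[5][:,2],X[7][:,2],X[3][:,0]-X[4][:,0]]);b.append(p)
A=np.vstack(A);b=np.hstack(b)
for cols in ([0,1,2,3],[0,1,2,3,4]):
    x,res,rk,sv=np.linalg.lstsq(A[:,cols],b,rcond=None);print(x,A[:,cols]@x-b,sv)
E
python3 k.py
```

```text
(np.float64(0.3295245405591298), [1, 1, -1, 1, -1, 1, -1], array([[ 0.2138, -0.9769,  0.0007],
       [ 0.9769,  0.2138,  0.0002],
       [-0.0003,  0.0006,  1.    ]]), array([[ 0.2518, -0.941 ,  0.226 ],
       [ 0.9674,  0.2511, -0.0325],
       [-0.0262,  0.2268,  0.9736]]))
[0.3131 0.5753 0.4386 0.4138] [-0.0228 -0.0805 -0.0158 -0.0326 -0.086   0.0158] [2.5171 1.1923 0.4611 0.1735]
[ 0.6198  0.9617  0.5972  0.8791 -0.2299] [-0.0094 -0.0806 -0.002  -0.0002  0.0021  0.002 ] [2.7683 2.3291 0.5645 0.2414 0.115 ]
```

```bash
cat > p.py <<'E'
from h import *
import sys
# p.py yawdeg pitchdeg x y z : numbers of a row from the present pose
np.set_printoptions(precision=3,suppress=True)
def Rt(yaw,p):
    y,p=np.radians([yaw,p]);z=np.array([np.cos(p)*np.cos(y),np.cos(p)*np.sin(y),-np.sin(p)])
    ty=np.array([np.sin(y),-np.cos(y),0]);return np.c_[np.cross(ty,z),ty,z]
if __name__=='__main__':
    o=r.get_obs();T=rot(o['orientation']);p=np.array(o['tcp_pos'])
    a=list(map(float,sys.argv[1:]))
    for i in range(0,len(a),5):
        G=Rt(a[i],a[i+1]);d=T.T@(np.array(a[i+2:i+5])-p);w=R.from_matrix(T.T@G).as_rotvec()
        print('shift',d/.25,'turn',w/(np.pi/2))
    print(o['clock'],p,'pitch',np.degrees(np.arcsin(-T[2,2])),'yaw',np.degrees(np.arctan2(T[1,2],T[0,2])),o['joints'],o['contact_force'],o['grip_width'])
E
python3 p.py 1.5 62 .449 -.139 .2345  1.5 62 .5055 -.138 .1285
```

```text
shift [-0.163 -0.029  0.222] turn [-0.01  -0.156  0.003]
shift [-0.278 -0.02   0.689] turn [-0.01  -0.156  0.003]
5.375 [ 0.442 -0.147  0.303] pitch 47.99108209933333 yaw 2.8409102679559153 [-0.173 -0.32   0.451  2.427 -0.316  0.324 -0.962] [-0.252 -0.2    0.643] 0.08566195716470956
```

Call:
{"op": "apply_moves", "data": {
  "rows": [
    [-0.08, -0.015, 0.11, -0.01, -0.08, 0],
    [-0.163, -0.029, 0.222, -0.01, -0.156, 0],
    [-0.163, -0.029, 0.222, -0.01, -0.156, 0]
  ]
}}

```text
clock: 5.75
tcp_pos: [0.4496, -0.1381, 0.232]
orientation: [-3.047, -0.053, -0.75]
contact_force: [0.7, -1.7, -0.4]
grip_width: 0.0853
gripper_force: 0.0
```

```bash
cat > e.py <<'E'
from h import *
np.set_printoptions(precision=4,suppress=True)
f=r.grab_frame('wrist')
for t,z in (('lamp_foot',0),('lamp_mid',.095),('dock_mouth',.056),('dock_clip',.126),('dock_rail',.228)):
    for q in r.landmark_of(f,t)[:2]: print(t,np.round(q['point']),round(q['conf'],2),atz(f,q['point'],z)[:2])
E
python3 e.py; python3 p.py 1.5 62 .5055 -.138 .1285
```

```text
lamp_foot [258. 208.] 0.62 [ 0.4928 -0.1401]
lamp_mid [255. 193.] 0.66 [ 0.497 -0.137]
dock_mouth [74. 70.] 0.95 [0.6369 0.0748]
dock_clip [40. 37.] 0.72 [0.6336 0.0702]
shift [ 0.001 -0.     0.483] turn [ 0.001 -0.001  0.003]
6.05 [ 0.448 -0.139  0.235] pitch 61.89217638251793 yaw 1.330986679925324 [-0.085 -0.104  0.327  2.362 -0.234  0.415 -1.099] [0.009 0.157 0.344] 0.08519531184459339
```

Call:
{"op": "apply_moves", "data": {
  "rows": [
    [0, 0, 0.12, 0, 0, 0],
    [0, 0, 0.24, 0, 0, 0],
    [0, 0, 0.36, 0, 0, 0],
    [0, 0, 0.48, 0, 0, 0],
    [0, 0, 0.48, 0, 0, 0]
  ]
}}

```text
clock: 6.68
tcp_pos: [0.5044, -0.1381, 0.1274]
orientation: [-3.045, -0.046, -0.756]
contact_force: [-1.0, 0.4, 0.9]
grip_width: 0.0855
gripper_force: 0.0
```

Call:
{"op": "apply_moves", "data": {
  "rows": [
    [0, 0, 0, 0, 0, 0],
    [0, 0, 0, 0, 0, 0],
    [0, 0, 0, 0, 0, 0],
    [0, 0, 0, 0, 0, 0],
    [0, 0, 0, 0, 0, 0]
  ],
  "claw": 0,
  "newtons": 110
}}

```text
clock: 7.3
tcp_pos: [0.5059, -0.1375, 0.1299]
orientation: [-3.043, -0.049, -0.763]
contact_force: [-3.1, 2.0, 8.9]
grip_width: 0.0324
gripper_force: 105.9
```

```bash
python3 p.py 1.5 62 .5055 -.138 .1785
```

```text
shift [ 0.09   0.003 -0.172] turn [ 0.    -0.002  0.004]
7.3 [ 0.506 -0.137  0.13 ] pitch 61.845909765156144 yaw 1.426672724562903 [ 0.05   0.22   0.188  2.36  -1.078  0.178 -0.282] [-3.111  1.992  8.853] 0.03240713446563471
```

Call:
{"op": "apply_moves", "data": {
  "rows": [
    [0.05, 0, -0.1, 0, 0, 0],
    [0.1, 0, -0.2, 0, 0, 0],
    [0.162, 0.005, -0.31, 0, 0, 0],
    [0.162, 0.005, -0.31, 0, 0, 0]
  ]
}}

```text
clock: 7.8
tcp_pos: [0.5056, -0.1385, 0.218]
orientation: [-3.042, -0.05, -0.766]
contact_force: [-0.5, 1.1, -3.2]
grip_width: 0.0325
gripper_force: 106.5
```

```bash
cat > g.py <<'E'
from h import *
import sys
np.set_printoptions(precision=4,suppress=True)
o=r.get_obs();T=rot(o['orientation']);p=np.array(o['tcp_pos'])
F={n:r.grab_frame(n) for n in('scene','side')}
for t in ('lamp_mid','lamp_foot'):
    L=[]
    for n,f in F.items():
        q=r.landmark_of(f,t)[:1]
        if q: L.append(ray(f,q[0]['point'])); print(t,n,q[0]['point'],q[0]['conf'])
    if len(L)==2:
        X,e=tri(L); print(t,X,e,'tool',T.T@(X-p))
if len(sys.argv)>1: save(F['side'],sys.argv[1])
E
python3 g.py d2.png;python3 p.py 1.5 42 .53 .07 .22
```

```text
lamp_mid scene [232.8, 153.5] 0.78
lamp_mid side [272.4, 235.0] 0.61
lamp_mid [ 0.4858 -0.1352  0.1824] [np.float64(0.0006010277250231673), np.float64(0.0006010277250230701)] tool [-0.0342 -0.0041  0.0221]
lamp_foot scene [231.8, 180.6] 0.71
lamp_foot side [276.5, 254.2] 0.7
lamp_foot [ 0.4967 -0.1374  0.0805] [np.float64(0.004259255475894812), np.float64(0.0042592554758945815)] tool [-0.0729 -0.0018  0.117 ]
shift [ 0.128 -0.832  0.039] turn [0.    0.224 0.003]
8.1 [ 0.503 -0.139  0.214] pitch 62.147711553749104 yaw 1.3219092112593303 [-0.376  0.034  0.623  2.304 -0.408  0.366 -0.948] [-0.48  -0.315 -2.091] 0.03240560916922972
```

View pics/d2.png

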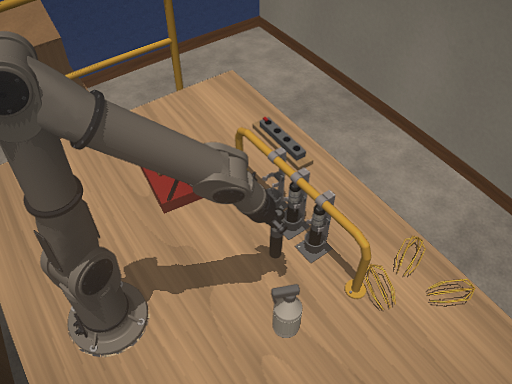

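Call:
{"op": "apply_moves", "data": {
  "rows": [
    [0, -0.17, 0, 0, 0, 0],
    [0, -0.34, 0, 0, 0.04, 0],
    [0.03, -0.5, 0.01, 0, 0.1, 0],
    [0.08, -0.67, 0.02, 0, 0.16, 0],
    [0.128, -0.832, 0.039, 0, 0.224, 0]
  ]
}}

```text
clock: 8.72
tcp_pos: [0.5103, -0.0326, 0.2256]
orientation: [2.947, 0.022, 0.954]
contact_force: [1.1, -0.2, -1.7]
grip_width: 0.0318
gripper_force: 106.7
```

```bash
python3 p.py 1.5 36 .560 .073 .205  1.5 36 .590 .073 .198;python3 g.py
```

```text
shift [ 0.124 -0.426  0.167] turn [0.033 0.202 0.009]
shift [ 0.205 -0.427  0.26 ] turn [0.033 0.202 0.009]
8.725 [ 0.51  -0.033  0.226] pitch 54.03669705866199 yaw -3.642416135506396 [-0.41  -0.05   0.273  2.415  0.694  0.201 -2.332] [ 1.137 -0.203 -1.713] 0.031817612498836245
lamp_mid scene [249.6, 167.2] 0.69
lamp_mid side [260.9, 205.5] 0.95
lamp_mid [ 0.5082 -0.0296  0.1906] [np.float64(0.009990326443874075), np.float64(0.009990326443874145)] tool [-0.0221 -0.0046  0.0269]
lamp_foot scene [245.7, 193.3] 0.83
lamp_foot side [263.8, 227.0] 0.59
lamp_foot [ 0.5155 -0.0384  0.0916] [np.float64(0.008627786546970098), np.float64(0.008627786546970042)] tool [-0.0744 -0.0004  0.1117]
```

```bash
python3 p.py 1.5 54 .540 .03 .26  1.5 48 .57 .073 .27
```

```text
shift [ 0.181 -0.25  -0.051] turn [0.034 0.002 0.003]
shift [ 0.306 -0.421 -0.019] turn [0.034 0.069 0.004]
9.025 [ 0.511 -0.034  0.226] pitch 54.06820932654198 yaw -3.729769582202844 [-0.412 -0.051  0.28   2.414  0.683  0.202 -2.319] [ 0.254 -0.551 -1.455] 0.032032132190722706
```

Call:
{"op": "apply_moves", "data": {
  "rows": [
    [0.06, -0.08, -0.02, 0.01, 0, 0],
    [0.12, -0.16, -0.03, 0.02, 0, 0],
    [0.181, -0.25, -0.051, 0.034, 0, 0],
    [0.24, -0.34, -0.03, 0.034, 0.03, 0],
    [0.306, -0.421, -0.019, 0.034, 0.069, 0]
  ]
}}

```text
clock: 9.65
tcp_pos: [0.5677, 0.0697, 0.2692]
orientation: [-2.933, -0.049, -1.109]
contact_force: [-0.1, -1.4, -2.9]
grip_width: 0.0321
gripper_force: 106.8
```

```bash
python3 p.py 1.5 42 .580 .073 .24  1.5 36 .59 .073 .21
```

```text
shift [-0.04  -0.012  0.12 ] turn [0.    0.073 0.005]
shift [-0.089 -0.012  0.237] turn [-0.     0.14   0.005]
9.65 [0.568 0.07  0.269] pitch 48.58174595257048 yaw 1.447152944759054 [-0.492 -0.009  0.137  2.309  0.986  0.261 -2.783] [-0.074 -1.407 -2.916] 0.032057171477827794
```

```bash
python3 p.py 8 42 .590 .07 .24  8 38 .60 .07 .225
```

```text
shift [-0.01   0.001  0.146] turn [ 0.051  0.073 -0.047]
shift [-0.02   0.002  0.218] turn [ 0.053  0.118 -0.045]
9.65 [0.568 0.07  0.269] pitch 48.58174595257048 yaw 1.447152944759054 [-0.492 -0.009  0.137  2.309  0.986  0.261 -2.783] [-0.074 -1.407 -2.916] 0.032057171477827794
```

Call:
{"op": "apply_moves", "data": {
  "rows": [
    [-0.005, 0, 0.07, 0.025, 0.035, -0.025],
    [-0.01, 0, 0.146, 0.051, 0.073, -0.047],
    [-0.01, 0, 0.146, 0.051, 0.073, -0.047]
  ]
}}

```text
clock: 10.02
tcp_pos: [0.5811, 0.0627, 0.2563]
orientation: [-2.904, -0.18, -1.148]
contact_force: [0.3, -0.4, -2.7]
grip_width: 0.0318
gripper_force: 108.1
```

```bash
python3 g.py; python3 p.py 8 38 .592 .07 .205
```

```text
lamp_mid scene [248.3, 180.1] 0.59
lamp_mid side [261.0, 169.1] 0.69
lamp_mid [0.5783 0.0652 0.2203] [np.float64(0.007332626696413485), np.float64(0.007332626696413418)] tool [-0.0263 -0.0039  0.0245]
lamp_foot scene [237.5, 209.0] 0.82
lamp_foot side [267.8, 185.7] 0.91
lamp_foot [0.6088 0.0615 0.13  ] [np.float64(0.00265065724673737), np.float64(0.0026506572467373964)] tool [-0.0662  0.0006  0.1111]
shift [-0.108 -0.03   0.183] turn [0.026 0.099 0.002]
10.325 [0.581 0.063 0.257] pitch 46.85474999560552 yaw 4.588232233852062 [-0.011  0.054 -0.291  2.299  1.28   0.17  -2.957] [-0.215  0.49  -2.86 ] 0.03211053264432465
```

The arm is jammed at its j6 and j7 limits. I'll set the lamp down in front of the dock and regrasp it with the tool half-turned, which frees the wrist.

```bash
python3 p.py 1.5 62 .55 .05 .24 1.5 62 .54 .04 .155
```

```text
shift [-0.142  0.035 -0.038] turn [-0.016 -0.169  0.055]
shift [-0.408  0.06   0.181] turn [-0.016 -0.169  0.055]
10.325 [0.581 0.063 0.257] pitch 46.85474999560552 yaw 4.588232233852062 [-0.011  0.054 -0.291  2.299  1.28   0.17  -2.957] [-0.215  0.49  -2.86 ] 0.03211053264432465
```

Call:
{"op": "apply_moves", "data": {
  "rows": [
    [-0.07, 0.017, -0.02, -0.008, -0.08, 0.025],
    [-0.142, 0.035, -0.038, -0.016, -0.169, 0.055],
    [-0.23, 0.045, 0.04, -0.016, -0.169, 0.055],
    [-0.32, 0.05, 0.11, -0.016, -0.169, 0.055],
    [-0.408, 0.06, 0.181, -0.016, -0.169, 0.055]
  ]
}}

```text
clock: 10.95
tcp_pos: [0.5403, 0.0412, 0.1546]
orientation: [-3.041, -0.043, -0.759]
contact_force: [1.0, -0.9, -2.8]
grip_width: 0.0319
gripper_force: 108.1
```

```bash
python3 g.py d3.png; python3 p.py 1.5 62 .54 .04 .13
```

```text
lamp_mid scene [257.1, 199.2] 0.92
lamp_mid side [249.0, 202.8] 0.89
lamp_mid [0.5246 0.0441 0.1196] [np.float64(0.002610431062619813), np.float64(0.0026104310626198332)] tool [-0.0302 -0.0034  0.0236]
lamp_foot scene [255.8, 225.1] 0.85
lamp_foot side [247.4, 222.3] 0.84
lamp_foot [0.5235 0.0452 0.02  ] [np.float64(0.0021948546415246992), np.float64(0.002194854641524649)] tool [-0.0779 -0.0045  0.1111]
shift [-0.054  0.006  0.092] turn [-0.001 -0.001  0.001]
11.25 [0.541 0.042 0.157] pitch 61.86780722944645 yaw 1.7562228897173664 [-0.041  0.19  -0.234  2.296  0.711  0.234 -2.463] [ 0.128  0.159 -2.774] 0.031640939736371464
```

View pics/d3.png

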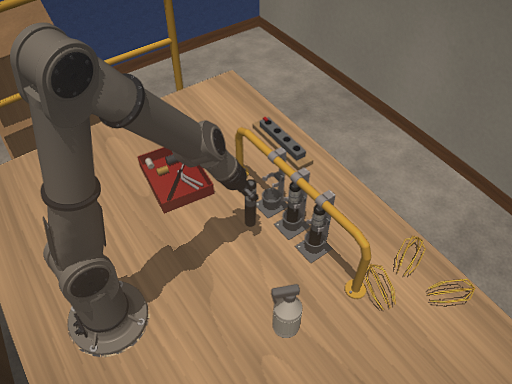

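The lamp hangs upright in the gripper at about (250,205), clear of the docks. Lowering it to the deck and releasing.

Call:
{"op": "apply_moves", "data": {
  "rows": [
    [-0.027, 0, 0.046, 0, 0, 0],
    [-0.052, 0.005, 0.09, 0, 0, 0],
    [-0.055, 0.005, 0.096, 0, 0, 0],
    [-0.055, 0.005, 0.096, 0, 0, 0]
  ]
}}

```text
clock: 11.75
tcp_pos: [0.5409, 0.04, 0.1293]
orientation: [-3.038, -0.041, -0.763]
contact_force: [0.7, 1.8, 2.6]
grip_width: 0.0318
gripper_force: 110.1
```

Call:
{"op": "apply_moves", "data": {
  "rows": [
    [0, 0, 0, 0, 0, 0],
    [0, 0, 0, 0, 0, 0],
    [0, 0, 0, 0, 0, 0],
    [0, 0, 0, 0, 0, 0]
  ],
  "claw": 1
}}

```text
clock: 12.25
tcp_pos: [0.539, 0.0389, 0.1272]
orientation: [-3.041, -0.041, -0.757]
contact_force: [-0.3, -0.4, -1.2]
grip_width: 0.0856
gripper_force: 0.0
```

Call:
{"op": "apply_moves", "data": {
  "rows": [
    [0, 0, -0.15, 0, 0, 0],
    [0, 0, -0.3, 0, 0, 0],
    [0, 0, -0.45, 0, 0, 0],
    [0, 0, -0.6, 0, 0, 0]
  ]
}}

```text
clock: 12.75
tcp_pos: [0.4678, 0.037, 0.2605]
orientation: [-3.041, -0.041, -0.757]
contact_force: [-0.0, -0.8, 0.4]
grip_width: 0.0853
gripper_force: 0.0
```

```bash
python3 e.py; python3 p.py 1.5 62 .54 .04 .13
```

```text
lamp_foot [259. 197.] 0.78 [0.5291 0.0353]
lamp_mid [257. 179.] 0.65 [0.5351 0.0376]
dock_mouth [229.  98.] 0.8 [0.6384 0.0739]
dock_clip [223.  70.] 0.9 [0.6365 0.0732]
shift [ 0.013 -0.004  0.589] turn [-0.001  0.001  0.   ]
13.05 [0.468 0.037 0.259] pitch 62.11177823887987 yaw 1.6287558868851089 [ 0.248 -0.11  -0.496  2.302  0.122  0.465 -1.897] [ 0.282 -0.251  0.224] 0.08568628198766873
```

Call:
{"op": "apply_moves", "data": {
  "rows": [
    [0, 0, 0, 0, 0, -0.118],
    [0, 0, 0, 0, 0, -0.236],
    [0, 0, 0, 0, 0, -0.354],
    [0, 0, 0, 0, 0, -0.472],
    [0, 0, 0, 0, 0, -0.59]
  ]
}}

```text
clock: 13.68
tcp_pos: [0.4684, 0.0371, 0.258]
orientation: [2.538, 1.322, 0.637]
contact_force: [-0.0, 0.4, -0.4]
grip_width: 0.0856
gripper_force: 0.0
```

Call:
{"op": "apply_moves", "data": {
  "rows": [
    [0, 0, 0, 0, 0, -0.118],
    [0, 0, 0, 0, 0, -0.236],
    [0, 0, 0, 0, 0, -0.354],
    [0, 0, 0, 0, 0, -0.472],
    [0, 0, 0, 0, 0, -0.59]
  ]
}}

```text
clock: 14.3
tcp_pos: [0.4684, 0.0371, 0.2579]
orientation: [1.601, 2.209, 0.411]
contact_force: [-0.4, 0.6, -0.0]
grip_width: 0.0853
gripper_force: 0.0
```

Call:
{"op": "apply_moves", "data": {
  "rows": [
    [0, 0, 0, 0, 0, -0.118],
    [0, 0, 0, 0, 0, -0.236],
    [0, 0, 0, 0, 0, -0.354],
    [0, 0, 0, 0, 0, -0.472],
    [0, 0, 0, 0, 0, -0.59]
  ]
}}

```text
clock: 14.92
tcp_pos: [0.4684, 0.0371, 0.2579]
orientation: [0.434, 2.627, 0.125]
contact_force: [0.2, 0.0, -0.1]
grip_width: 0.0854
gripper_force: 0.0
```

Call:
{"op": "apply_moves", "data": {
  "rows": [
    [0, 0, 0, 0, 0, -0.118],
    [0, 0, 0, 0, 0, -0.23]
  ]
}}

```text
clock: 15.18
tcp_pos: [0.4684, 0.0371, 0.258]
orientation: [-0.045, 2.656, 0.007]
contact_force: [-0.4, 0.1, -0.3]
grip_width: 0.0853
gripper_force: 0.0
```

```bash
sed -i 's/ty=np.array(\[np.sin(y),-np.cos(y),0\])/ty=-np.array([np.sin(y),-np.cos(y),0])/' p.py; python3 p.py 1.5 60 .473 .037 .245 1.5 52 .445 .037 .225
```

```text
shift [ 0.008 -0.001  0.054] turn [ 0.    -0.024  0.005]
shift [0.144 0.003 0.073] turn [ 0.001 -0.113  0.005]
15.175 [0.468 0.037 0.258] pitch 62.19929426812176 yaw 1.5743975349684523 [-0.207 -0.126 -0.085  2.324  0.244  0.484  1.12 ] [-0.414  0.105 -0.255] 0.08527288559741204
```

```bash
python3 p.py 1.5 62 .54 .037 .13
```

```text
shift [-0.014 -0.008  0.586] turn [ 0.    -0.002  0.005]
15.175 [0.468 0.037 0.258] pitch 62.19929426812176 yaw 1.5743975349684523 [-0.207 -0.126 -0.085  2.324  0.244  0.484  1.12 ] [-0.414  0.105 -0.255] 0.08527288559741204
```

Call:
{"op": "apply_moves", "data": {
  "rows": [
    [0, 0, 0.14, 0, 0, 0],
    [0, 0, 0.29, 0, 0, 0],
    [-0.005, 0, 0.43, 0, 0, 0],
    [-0.01, 0, 0.58, 0, 0, 0],
    [-0.01, 0, 0.583, 0, 0, 0]
  ]
}}

```text
clock: 15.8
tcp_pos: [0.5383, 0.0395, 0.128]
orientation: [-0.038, 2.66, 0.01]
contact_force: [-0.9, -0.7, 0.4]
grip_width: 0.0851
gripper_force: 0.0
```

Call:
{"op": "apply_moves", "data": {
  "rows": [
    [0, 0, 0, 0, 0, 0],
    [0, 0, 0, 0, 0, 0],
    [0, 0, 0, 0, 0, 0],
    [0, 0, 0, 0, 0, 0]
  ],
  "claw": 0,
  "newtons": 110
}}

```text
clock: 16.3
tcp_pos: [0.5395, 0.0391, 0.1328]
orientation: [-0.036, 2.652, 0.01]
contact_force: [0.1, -1.2, 0.5]
grip_width: 0.032
gripper_force: 108.8
```

```bash
python3 p.py 1.5 62 .54 .06 .23 1.5 52 .545 .07 .27
```

```text
shift [-0.187  0.084 -0.341] turn [0.001 0.    0.   ]
shift [-0.28   0.123 -0.472] turn [ 0.001 -0.111  0.   ]
16.3 [0.539 0.039 0.133] pitch 61.95840844403165 yaw 1.658487939637416 [-0.128  0.23  -0.137  2.323  0.893  0.175  0.493] [ 0.123 -1.186  0.507] 0.03203593804421139
```

Call:
{"op": "apply_moves", "data": {
  "rows": [
    [-0.07, 0.03, -0.13, 0, 0, 0],
    [-0.187, 0.084, -0.341, 0, 0, 0],
    [-0.23, 0.11, -0.41, 0, -0.055, 0],
    [-0.28, 0.123, -0.472, 0, -0.111, 0],
    [-0.28, 0.123, -0.472, 0, -0.111, 0]
  ]
}}

```text
clock: 16.92
tcp_pos: [0.5437, 0.0698, 0.2694]
orientation: [-0.035, 2.479, 0.011]
contact_force: [0.1, -0.7, -2.6]
grip_width: 0.0321
gripper_force: 109.3
```

```bash
python3 p.py 1.5 42 .56 .073 .26 1.5 36 .57 .073 .25
```

```text
shift [-0.028  0.011  0.07 ] turn [ 0.001 -0.111  0.001]
shift [-0.035  0.01   0.126] turn [ 0.001 -0.178  0.001]
16.925 [0.544 0.07  0.269] pitch 52.032962474556996 yaw 1.562956474999868 [ 0.107 -0.013 -0.459  2.276  0.685  0.308  0.648] [ 0.137 -0.688 -2.568] 0.03213021839412759
```

Call:
{"op": "apply_moves", "data": {
  "rows": [
    [-0.014, 0.005, 0.035, 0, -0.055, 0],
    [-0.028, 0.011, 0.07, 0, -0.111, 0],
    [-0.032, 0.011, 0.1, 0, -0.145, 0],
    [-0.035, 0.01, 0.126, 0, -0.178, 0],
    [-0.035, 0.01, 0.126, 0, -0.178, 0]
  ]
}}

```text
clock: 17.55
tcp_pos: [0.5671, 0.0579, 0.2479]
orientation: [-0.012, 2.247, -0.037]
contact_force: [-4.1, -1.5, -4.4]
grip_width: 0.0322
gripper_force: 108.6
```

```bash
python3 p.py 1.5 36 .57 .073 .25;python3 g.py
```

```text
shift [-0.015  0.06   0.002] turn [-0.027 -0.031  0.004]
17.55 [0.567 0.058 0.248] pitch 38.72735646176974 yaw -1.6403744194643746 [ 0.084  0.079 -0.494  2.414  2.052  0.41  -0.733] [-4.146 -1.475 -4.363] 0.032214744800268216
lamp_mid scene [246.9, 180.1] 0.67
lamp_mid side [257.4, 171.7] 0.88
lamp_mid [0.5715 0.0617 0.2159] [np.float64(2.1008340124599403e-05), np.float64(2.100834012455854e-05)] tool [0.0221 0.0048 0.0234]
lamp_foot scene [237.0, 211.4] 0.57
lamp_foot side [268.0, 191.7] 0.9
lamp_foot [0.6037 0.052  0.1133] [np.float64(0.0021869212739195954), np.float64(0.0021869212739196336)] tool [ 0.0822 -0.0016  0.1129]
```

```bash
python3 p.py 1.5 37 .572 .0722 .225 1.5 37 .588 .0722 .2
```

```text
shift [0.065 0.055 0.074] turn [-0.026 -0.02   0.004]
shift [0.102 0.058 0.186] turn [-0.026 -0.02   0.004]
17.85 [0.568 0.059 0.25 ] pitch 38.74173778213048 yaw -1.545751712661024 [ 0.084  0.077 -0.495  2.411  2.041  0.407 -0.722] [-3.697  0.123 -2.75 ] 0.03185106684965711
```

Call:
{"op": "apply_moves", "data": {
  "rows": [
    [0.03, 0.027, 0.035, -0.013, -0.01, 0],
    [0.065, 0.055, 0.074, -0.026, -0.02, 0.004],
    [0.085, 0.057, 0.13, -0.026, -0.02, 0.004],
    [0.102, 0.058, 0.186, -0.026, -0.02, 0.004],
    [0.102, 0.058, 0.186, -0.026, -0.02, 0.004]
  ]
}}

```text
clock: 18.48
tcp_pos: [0.5894, 0.0716, 0.2007]
orientation: [-0.028, 2.214, 0.013]
contact_force: [0.2, 0.4, -2.4]
grip_width: 0.0316
gripper_force: 109.2
```

```bash
cat >> g.py <<'E'
f=F['side'];g=F['scene']
a=cv2.resize(f['pixels'][110:240,200:340],(392,364),interpolation=cv2.INTER_CUBIC);b=cv2.resize(g['pixels'][140:270,180:320],(392,364),interpolation=cv2.INTER_CUBIC)
cv2.imwrite('pics/'+(sys.argv[1] if len(sys.argv)>1 else 'tmp.png'),np.hstack([a,b])[:,:,::-1])
E
python3 p.py 1.5 37 .588 .0722 .17;python3 g.py i1.png
```

```text
shift [0.102 0.002 0.069] turn [-0.001  0.001 -0.   ]
18.475 [0.589 0.072 0.201] pitch 36.86807132428495 yaw 1.3709067869570397 [ 0.25   0.274 -0.691  2.42   2.323  0.594 -0.945] [ 0.17   0.45  -2.379] 0.03162410425603981
lamp_mid scene [242.9, 200.5] 0.77
lamp_mid side [264.7, 176.7] 0.74
lamp_mid [0.6017 0.0744 0.1648] [np.float64(0.005471752597210184), np.float64(0.005471752597210096)] tool [0.0213 0.0025 0.0315]
lamp_foot scene [233.6, 231.4] 0.77
lamp_foot side [272.2, 195.0] 0.93
lamp_foot [0.6318 0.0694 0.0625] [np.float64(0.004496168982790874), np.float64(0.004496168982790777)] tool [ 0.0852 -0.0032  0.1169]
```

View pics/i1.png

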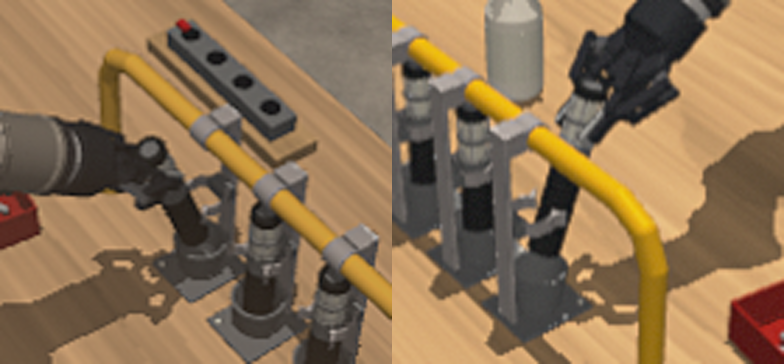

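Both crops show the lamp leaning with its foot at the cup's mouth (left crop about (200,243), right crop about (545,255)) and its head clear in front of the rail. Lowering it in.

Call:
{"op": "apply_moves", "data": {
  "rows": [
    [0.025, 0, 0.02, 0, 0, 0],
    [0.05, 0.001, 0.04, 0, 0, 0],
    [0.075, 0.002, 0.06, 0, 0, 0],
    [0.095, 0.002, 0.08, 0, 0, 0],
    [0.095, 0.002, 0.08, 0, 0, 0]
  ]
}}

```text
clock: 19.4
tcp_pos: [0.5912, 0.0727, 0.1695]
orientation: [-0.028, 2.213, 0.015]
contact_force: [5.0, -0.6, -1.5]
grip_width: 0.0319
gripper_force: 110.5
```

```bash
python3 p.py 1.5 42 .592 .0722 .158;python3 g.py
```

```text
shift [ 0.035 -0.002  0.03 ] turn [-0.     0.058 -0.   ]
19.4 [0.591 0.073 0.17 ] pitch 36.79755024722081 yaw 1.4799010215931532 [ 0.308  0.388 -0.774  2.431  2.364  0.715 -0.947] [ 4.988 -0.57  -1.497] 0.0319468636426298
lamp_mid scene [244.1, 208.6] 0.96
lamp_mid side [263.5, 184.2] 0.52
lamp_mid [0.5972 0.0736 0.1335] [np.float64(0.005390442634905685), np.float64(0.005390442634905748)] tool [0.0252 0.0007 0.0264]
lamp_foot scene [232.5, 238.2] 0.85
lamp_foot side [270.5, 198.4] 0.85
lamp_foot [0.6339 0.0735 0.0399] [np.float64(0.00014292748830201297), np.float64(0.00014292748830197687)] tool [ 0.0781 -0.0003  0.1119]
```

```bash
python3 p.py 1.5 40 .600 .0722 .163 1.5 44 .609 .0724 .155
```

```text
shift [-0.005 -0.004  0.048] turn [0.    0.034 0.   ]
shift [-0.001 -0.004  0.096] turn [0.    0.079 0.   ]
19.7 [0.59  0.073 0.169] pitch 36.92350252357459 yaw 1.528600933796753 [ 0.307  0.386 -0.772  2.433  2.363  0.712 -0.947] [ 2.488 -0.353 -2.298] 0.031658422433441365
```

Call:
{"op": "apply_moves", "data": {
  "rows": [
    [-0.003, -0.002, 0.024, 0, 0.017, 0],
    [-0.005, -0.004, 0.048, 0, 0.034, 0],
    [-0.003, -0.004, 0.072, 0, 0.057, 0],
    [-0.001, -0.004, 0.096, 0, 0.079, 0],
    [-0.001, -0.004, 0.096, 0, 0.079, 0]
  ]
}}

```text
clock: 20.32
tcp_pos: [0.6092, 0.0727, 0.1553]
orientation: [-0.032, 2.338, 0.014]
contact_force: [-0.1, -0.5, -2.1]
grip_width: 0.0319
gripper_force: 110.1
```

```bash
python3 g.py; python3 p.py 1.5 44 .609 .0724 .15
```

```text
lamp_mid scene [237.9, 215.1] 0.96
lamp_mid side [265.1, 184.6] 0.65
lamp_mid [0.6135 0.0764 0.1189] [np.float64(0.0009731200688019667), np.float64(0.0009731200688018382)] tool [0.0231 0.0036 0.0284]
lamp_foot scene [233.3, 245.8] 0.63
lamp_foot side [271.6, 202.1] 0.54
lamp_foot [0.6379 0.077  0.0146] [np.float64(0.003318912921222819), np.float64(0.0033189129212226843)] tool [0.0813 0.0035 0.1184]
shift [ 0.015 -0.     0.015] turn [0.    0.    0.001]
20.625 [0.609 0.073 0.155] pitch 43.98747547018009 yaw 1.5441776982139235 [ 0.266  0.378 -0.687  2.334  2.185  0.523 -0.758] [ 0.614  0.194 -1.671] 0.03169881993287959
```

Call:
{"op": "apply_moves", "data": {
  "rows": [
    [0.01, 0, 0.008, 0, 0, 0],
    [0.018, 0, 0.015, 0, 0, 0],
    [0.018, 0, 0.015, 0, 0, 0]
  ]
}}

```text
clock: 21.0
tcp_pos: [0.6096, 0.0723, 0.1498]
orientation: [-0.031, 2.337, 0.013]
contact_force: [2.8, 0.4, -3.7]
grip_width: 0.0319
gripper_force: 110.8
```

Call:
{"op": "apply_moves", "data": {
  "rows": [
    [0, 0, 0, 0, 0, 0],
    [0, 0, 0, 0, 0, 0],
    [0, 0, 0, 0, 0, 0],
    [0, 0, 0, 0, 0, 0]
  ],
  "claw": 1
}}

```text
clock: 21.5
tcp_pos: [0.6092, 0.0725, 0.1499]
orientation: [-0.032, 2.337, 0.013]
contact_force: [0.4, 0.0, -0.0]
grip_width: 0.0852
gripper_force: 0.0
```

```bash
python3 g.py i2.png; python3 p.py 1.5 44 .54 .0724 .22
```

```text
lamp_mid scene [239.7, 217.1] 0.83
lamp_mid side [287.7, 309.6] 0.63
lamp_mid [ 0.4617 -0.2029 -0.1277] [np.float64(0.03709001359227678), np.float64(0.037090013592276705)] tool [ 0.3074 -0.2712  0.0811]
lamp_foot scene [233.4, 245.6] 0.72
lamp_foot side [273.6, 203.2] 0.64
lamp_foot [0.6387 0.0723 0.0127] [np.float64(0.00683720246868447), np.float64(0.00683720246868421)] tool [ 0.0784 -0.0009  0.1164]
shift [-0.01   0.007 -0.394] turn [0.    0.001 0.   ]
21.8 [0.609 0.072 0.15 ] pitch 43.93600423677732 yaw 1.5170873806358545 [ 0.267  0.394 -0.691  2.337  2.202  0.539 -0.771] [ 0.318 -0.481  0.099] 0.08560473657313757
```

View pics/i2.png

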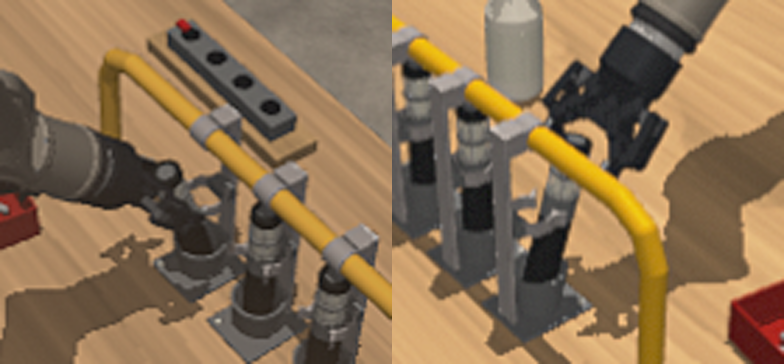

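The crops show the lamp released, leaning deep in the cup between open fingers, with its head in front of the rail. Backing off and closing the fingers for the push.

Call:
{"op": "apply_moves", "data": {
  "rows": [
    [0, 0, -0.12, 0, 0, 0],
    [0, 0, -0.24, 0, 0, 0],
    [0, 0, -0.36, 0, 0, 0],
    [0, 0, -0.48, 0, 0, 0],
    [0, 0, -0.52, 0, 0, 0]
  ]
}}

```text
clock: 22.42
tcp_pos: [0.5153, 0.0708, 0.2414]
orientation: [-0.034, 2.335, 0.012]
contact_force: [0.6, 0.0, 0.8]
grip_width: 0.0856
gripper_force: 0.0
```

Call:
{"op": "apply_moves", "data": {
  "rows": [
    [0, 0, 0, 0, 0, 0],
    [0, 0, 0, 0, 0, 0],
    [0, 0, 0, 0, 0, 0],
    [0, 0, 0, 0, 0, 0]
  ],
  "claw": 0
}}

```text
clock: 22.92
tcp_pos: [0.5156, 0.0705, 0.2396]
orientation: [-0.032, 2.338, 0.014]
contact_force: [-0.7, 0.6, 0.2]
grip_width: 0.012
gripper_force: 0.0
```

```bash
python3 g.py; python3 p.py 1.5 42 .54 .071 .19 1.5 42 .55 .071 .155
```

```text
lamp_mid scene [241.1, 218.7] 0.66
lamp_foot scene [231.9, 246.1] 0.83
lamp_foot side [271.7, 203.3] 0.9
lamp_foot [0.6384 0.0736 0.0112] [np.float64(0.0013604571184881015), np.float64(0.0013604571184881022)] tool [ 0.079  -0.0004  0.2469]
shift [0.076 0.001 0.209] turn [ 0.    -0.022  0.   ]
shift [ 0.149 -0.     0.335] turn [ 0.    -0.022  0.   ]
23.225 [0.516 0.07  0.24 ] pitch 43.94496922381178 yaw 1.5395607768199564 [ 0.581  0.014 -0.981  2.435  1.821  0.283 -0.517] [-0.025 -0.344 -0.134] 0.0002424445850616364
```

Call:
{"op": "apply_moves", "data": {
  "rows": [
    [0.03, 0, 0.08, 0, -0.01, 0],
    [0.055, 0, 0.15, 0, -0.022, 0],
    [0.076, 0, 0.209, 0, -0.022, 0],
    [0.12, 0, 0.27, 0, -0.022, 0],
    [0.149, 0, 0.335, 0, -0.022, 0]
  ]
}}

```text
clock: 23.85
tcp_pos: [0.5568, 0.0718, 0.1559]
orientation: [-0.029, 2.308, 0.012]
contact_force: [-0.5, 0.2, -0.4]
grip_width: 0.0001
gripper_force: 0.0
```

```bash
python3 p.py 1.5 42 .59 .0725 .155 1.5 42 .605 .0725 .155 1.5 42 .614 .073 .155; python3 g.py
```

```text
shift [-0.087 -0.001  0.101] turn [-0.001 -0.003 -0.   ]
shift [-0.127 -0.002  0.145] turn [-0.001 -0.003 -0.   ]
shift [-0.151 -0.001  0.172] turn [-0.001 -0.003 -0.   ]
23.85 [0.557 0.072 0.156] pitch 42.26974409824318 yaw 1.4074417386395761 [ 0.775  0.695 -1.409  2.435  2.049  0.966 -0.457] [-0.464  0.176 -0.353] 8.804353135074438e-05
lamp_mid scene [239.9, 217.6] 0.64
lamp_mid side [264.5, 186.1] 0.65
lamp_mid [0.611  0.0794 0.1106] [np.float64(0.0009663469341071727), np.float64(0.0009663469341071297)] tool [-0.003   0.0062  0.0707]
lamp_foot scene [232.1, 244.8] 0.9
lamp_foot side [272.1, 202.9] 0.94
lamp_foot [0.6378 0.0722 0.0151] [np.float64(0.0023117695414518412), np.float64(0.0023117695414517957)] tool [ 0.0498 -0.0016  0.1546]
```

Call:
{"op": "apply_moves", "data": {
  "rows": [
    [-0.022, 0, 0.025, 0, 0, 0],
    [-0.044, 0, 0.05, 0, 0, 0],
    [-0.066, 0, 0.076, 0, 0, 0],
    [-0.087, 0, 0.101, 0, 0, 0]
  ]
}}

```text
clock: 24.65
tcp_pos: [0.5898, 0.0731, 0.1557]
orientation: [-0.031, 2.309, 0.012]
contact_force: [-5.7, -0.8, 2.0]
grip_width: 0.0001
gripper_force: 2.4
```

```bash
python3 g.py; python3 p.py 1.5 42 .605 .073 .155 1.5 42 .614 .0735 .155  1.5 42 .619 .0735 .155
```

```text
lamp_mid scene [238.3, 218.3] 0.85
lamp_mid side [269.9, 186.0] 0.78
lamp_mid [0.621  0.0742 0.1094] [np.float64(0.007395526936591665), np.float64(0.007395526936591621)] tool [0.0133 0.0003 0.0542]
lamp_foot scene [234.4, 247.8] 0.9
lamp_foot side [269.9, 186.5] 0.39
lamp_foot [0.6591 0.116  0.0451] [np.float64(0.0025313988876997685), np.float64(0.0025313988876998826)] tool [0.0344 0.0412 0.1264]
shift [-0.038 -0.002  0.048] turn [-0.    -0.003  0.   ]
shift [-0.062 -0.001  0.074] turn [-0.    -0.003  0.   ]
shift [-0.076 -0.001  0.089] turn [-0.    -0.003  0.   ]
24.95 [0.59  0.073 0.156] pitch 42.23054439908028 yaw 1.450403464473018 [ 0.752  0.72  -1.365  2.368  2.055  0.943 -0.406] [-0.634  0.25   0.509] 3.133010203607631e-06
```

Contact made at about 6 N; pushing on to the clip.

Call:
{"op": "apply_moves", "data": {
  "rows": [
    [-0.012, 0, 0.016, 0, 0, 0],
    [-0.025, 0, 0.032, 0, 0, 0],
    [-0.038, 0, 0.048, 0, 0, 0],
    [-0.05, 0, 0.061, 0, 0, 0],
    [-0.062, 0, 0.074, 0, 0, 0]
  ]
}}

```text
clock: 25.58
tcp_pos: [0.6147, 0.0735, 0.1552]
orientation: [-0.03, 2.307, 0.012]
contact_force: [0.2, 0.4, 0.2]
grip_width: 0.0
gripper_force: 0.0
```

```bash
python3 g.py i3.png; python3 p.py 1.5 42 .619 .0735 .155
```

```text
lamp_mid scene [230.7, 221.2] 0.89
lamp_mid side [274.5, 184.8] 0.87
lamp_mid [0.6412 0.0706 0.1057] [np.float64(0.003994258131447818), np.float64(0.0039942581314481845)] tool [ 0.0189 -0.0035  0.0528]
lamp_foot scene [233.3, 249.5] 0.88
lamp_foot side [272.6, 204.3] 0.65
lamp_foot [0.6404 0.0769 0.0012] [np.float64(0.005090751063159138), np.float64(0.00509075106315889)] tool [0.0968 0.0029 0.1226]
shift [-0.014 -0.001  0.015] turn [-0.    -0.003  0.   ]
25.875 [0.614 0.074 0.155] pitch 42.23728660192149 yaw 1.4409319237439475 [ 0.734  0.741 -1.336  2.319  2.057  0.928 -0.369] [ 0.504  0.434 -0.063] 0.00015676906767259324
```

View pics/i3.png

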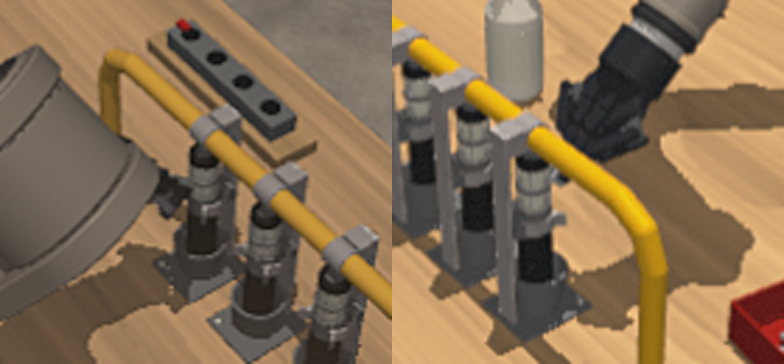

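The lamp now stands upright in the clip in both crops, at about (203,200) and (535,200), matching its neighbours. I'll give it one light seating push, then retreat.

Call:
{"op": "apply_moves", "data": {
  "rows": [
    [-0.007, 0, 0.008, 0, 0, 0],
    [-0.014, 0, 0.015, 0, 0, 0],
    [-0.018, 0, 0.02, 0, 0, 0]
  ]
}}

```text
clock: 26.25
tcp_pos: [0.6177, 0.0758, 0.1543]
orientation: [-0.037, 2.31, 0.014]
contact_force: [-21.4, -0.8, 12.3]
grip_width: -0.0002
gripper_force: 10.7
```

Call:
{"op": "apply_moves", "data": {
  "rows": [
    [0.03, 0, -0.05, 0, 0, 0],
    [0.06, 0, -0.12, 0, 0, 0],
    [0.06, 0, -0.24, 0, 0, 0],
    [0.06, 0, -0.36, 0, 0, 0],
    [0.06, 0, -0.36, 0, 0, 0]
  ]
}}

```text
clock: 26.88
tcp_pos: [0.5436, 0.0714, 0.2064]
orientation: [-0.034, 2.303, 0.006]
contact_force: [0.3, -1.0, 0.3]
grip_width: -0.0001
gripper_force: 0.0
```

```bash
python3 g.py i4.png; python3 p.py 1.5 42 .54 .0735 .2
cat > m.py <<'E'
from h import *
F={n:r.grab_frame(n) for n in('scene','side')}
D=np.array([.637,.0735])
for n,f in F.items():
    for X in ([*D,.011],[*D,.201]): print(n,proj(f,X).round(1))
    for q in r.outline_of(f,'lamp_mid')[:5]:
        ys,xs=np.nonzero(q['pixels']); print(n,np.round(q['rect']),round(q['conf'],2))
E
python3 m.py
```

```text
lamp_mid scene [232.2, 220.1] 0.58
lamp_foot scene [232.0, 246.6] 0.89
lamp_foot side [269.8, 202.4] 0.59
lamp_foot [0.6375 0.0783 0.0121] [np.float64(0.0016857044778397585), np.float64(0.001685704477839713)] tool [0.0815 0.0057 0.2   ]
shift [ 0.021  0.006 -0.003] turn [ 0.    -0.004 -0.001]
27.175 [0.544 0.072 0.203] pitch 42.33139749002444 yaw 1.5416688221799073 [ 0.842  0.404 -1.39   2.426  1.944  0.687 -0.489] [-0.617  0.574  0.296] 2.1672192085969626e-05
scene [231.8 246. ]
scene [230.3 194.1]
scene [226. 194.  15.  44.] 0.74
side [271.  203.5]
side [272.5 164.1]
side [266. 160.  11.  42.] 0.88
```

View pics/i4.png

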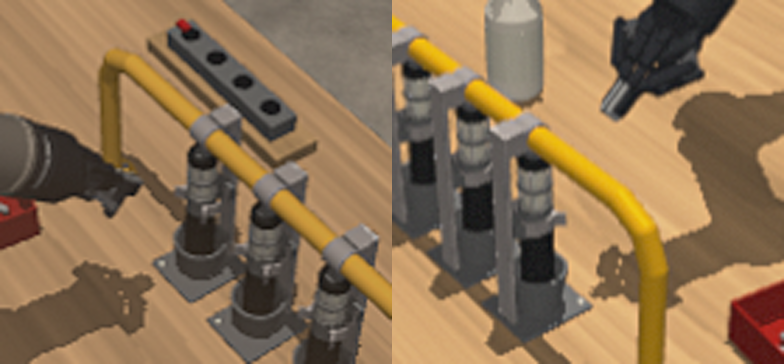

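The lamp stands upright in the empty dock like its neighbours, at about (203,205) and (535,220), and the gripper is clear.

```bash
python3 -c "
from bench import r
print(r.hand_in())"
```

```text
the job is handed in; nothing more can be done
None
```

I put the loose lamp into the empty dock at a tilt, pushed it upright until it snapped into the clip, backed the gripper clear and handed the job in at about 27 s; the last pictures show it standing like its neighbours, but the hand-in gave no verdict.

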